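# Park the hand lamp and draw out its telescoping stand

### The arm

A 6-joint arm with a two-finger parallel gripper is mounted at the origin on a cart in front of the work surface, level with it; the furniture and walls round the work are solid. World frame = base frame: x ahead of the robot, y to its left, z up, the work surface at z = 0. Lengths are in m, angles in rad, forces in N, time in s.
With the tool pointing down it reaches from about 0.3 to 0.775 m from the base axis. Payload 14.6 kg.
Tool frame: the origin (TCP) lies between the finger pads; the fingertips stand 14 mm ahead of it and the grasp point (between the pads) lies 5 mm behind it; x points along the fingers, y is the direction in which the jaws open and shut, and the axes are right-handed (so a half turn about x gives the same grasp; the last joint's range is limited). The gripper opens to 85 mm and grips with 20 to 120 N. Pads are 22 mm wide; open, the fingers measure 114 mm over their backs; the gripper's body (76 mm by 85 mm) begins 54 mm behind the grasp point. The pads swing forward as they close: fully open they stand 13 mm farther back than shut.
Start: joints at [-1.228, 0.3, 1.521, -0, 1.321, -0.067], TCP at [0.219, -0.504, 0.245] pointing down, gripper open.
Joint ranges: [-3.03, 3.03], [-0.79, 2.21], [0.23, 2.52], [-1.04, 4.18], [0, 3.07], [-2.55, 2.55]. Speed limits (rad/s): [2.22, 2.22, 2.57, 3.14, 3.14, 3.14].

### API

Orientations are given as a 3x3 rotation matrix whose columns are the frame's x, y, z axes.
In Python, from rig import ctrl gives the robot as it stands.
- The arm moves only by the tool servo_tool, never from a script. Its argument "commands" is a list of rows, each an object with "translation": the shift along the tool's x, y, z in m, a list of three; "delta_rot": the turn, a rotation vector about the tool's x, y, z in rad, a list of three. In form: [{"translation": [x, y, z], "delta_rot": [ax, ay, az]}, ...]. A call has exactly 5 rows; each row shifts and turns the commanded pose from where the row before left it, along the tool's axes as they then stand; what a row does not reach is not made up. A row lasts 1/10 s, in which the tool goes at most 50 mm and 8.59 degrees, less where a joint would pass 70% of its speed; a pose out of reach is approached as far as the arm can. A call with a gripper value outside its range is refused whole. "gripper" is the finger opening in m, from 0 to 0.0854, set as the call begins (left out, the last holds). The fingers move at their own pace and stop on an object; "force" is the grip in N (left out, the last holds). Time passes only in rows, so rows that do not move let the fingers close, or fill a call up. It gives the time, the measured TCP pose, the force and the opening at its end, in the units of the state.
- ctrl.get_obs(): the state, without advancing time (a new reading comes with each control period).
- ctrl.snapshot(name): name is "side" or "top" or "wrist"; returns the picture (480x640x3 uint8, red, green, blue); there is no depth.
- ctrl.camera_model(name): a dict with "fx", "fy", "cx", "cy" (pixels), "R" (3x3) and "t" (3): a world point X has camera coordinates R X + t; the wrist camera has in their place "hand_eye" (4x4, takes a point from camera to tool coordinates, whose origin is the TCP and whose axes are the tool frame's). Camera axes: x right, y down, z forward; pixel columns grow to the right and rows downward; lengths in m; the calibration is good to about 2 mm. A picture is of the moment at which its call begins: read the wrist's pose just before it. camera_model takes no time and is no camera call.
- ctrl.job_done(): hands the job in, once; it reports no verdict.
The state is a dict: "time": time; "joints": joint angles; "qvel": joint speeds; "joint_torque": joint torques, N m; "tool_pos": TCP position; "eef_rot": TCP orientation; "contact_force": force on the tool from outside, world axes, zero at the start; "wrist_torque": the same for the moment, N m; "finger_gap": finger opening in m.
Only numpy, scipy, OpenCV 4.12 (cv2) and the standard library are available. Lean on these libraries where they do the work, as an engineer would, in place of code of your own. Each camera call takes 0.05 s, during which the arm holds its last target.

### The job

The light in the cellar has to go higher: lift the hand lamp by its handle off the telescoping stand, set it down gently, upright and wholly on the round cork mat, and let go of it. Then pinch the stand's grip head so that its orange release button is squeezed in, draw the head straight up past the first stop to the second stop (both sections fully out), and finish while still holding it up there in the gripper, because it sinks back when let go. Leave everything else on the worktop where it is.

Things in the scene. Friction and masses are not known exactly. Their poses are not given: they have to be found in the camera images.
- stand: fixed telescoping lamp stand on the worktop: round dark foot 84 mm across, 8 mm thick; upright grey tube 33 mm across with a black collar 39 mm across, top 88 mm up. Origin: centre of the foot's underside; z up, -x is the side with the orange button. Two sections slide up out of the tube, the grip head on top. It may trade places with the cork mat.
- grip_head: black head on the mast, 30 (x) by 42 (y) by 45 mm (z), brass spigot 12 mm wide and 10 mm high on top. Origin: centre of its underside, 100 mm over the worktop with the mast down. Orange button on its -x face. Pinch it along x, one finger on the button, one on the ribbed +x face, 22 mm over the origin: 37.5 mm wide over the resting button, 31.5 mm with it squeezed in.
- button_face (a point): centre of the outer face of the orange release button (24 mm wide, 22 mm high): 22.5 mm in -x and 22.5 mm above the grip head's origin at rest
- release_button (a joint): travel of the release button, m: 0 out (locked), 0.006 fully in; a spring of about 2 N at the start and 6 N fully in pushes it out. Below about 0.004 a snap pin locks the mast against being drawn up; the button has to stay squeezed while the pull begins.
- mast_upper (a joint): travel of the upper (thin steel) section, m: 0 down, 0.055 fully out. It comes out first (about 4 N); its end is the first stop.
- mast_lower (a joint): travel of the lower (aluminium) section, m: 0 down, 0.055 fully out. It follows when the upper one has reached its stop (about 6 N in all); its end is the second stop, where the head stands 110 mm higher than at rest. Let go, the sections sink back.
- led_lamp: loose LED hand lamp, 0.25 to 0.5 kg: black round foot 64 mm across, white body, yellow cap; 66 mm high, 115 mm with its handle. Origin: centre of its underside, z up. It starts standing on the grip head (underside 145 mm over the worktop), its hollow foot (opening 20 mm wide) loosely over the brass spigot: lift it straight up by more than 10 mm first.
- lamp_handle (a point): middle of the straight top bar of the lamp's fixed black arched handle, 110 mm over the lamp's origin: a round bar 10 mm thick, straight for 44 mm along the lamp's y axis, with 39 mm free between it and the cap; pinch it along the lamp's x axis
- cork_mat: fixed round cork mat, 120 mm across and 4 mm thick, beside the stand. Origin: centre of its underside
- nail_tin: bystander: open grey tin of nails, 74 mm across, 61 mm high; origin at its underside
- barrel_tap: bystander: brass barrel tap, 104 mm long, 47 mm high; origin at its underside
- block_plane: bystander: dark iron block plane with wooden knobs, 152 mm long, 59 mm high; origin at its underside
- pliers: bystander: lying pliers, 165 mm long, 12 mm high; origin at its underside
- paint_brush: bystander: lying paint brush, 221 mm long, 14 mm high; origin at its underside
- tumbler: bystander: drinking glass, 81 mm across, 103 mm high; origin at its underside
There are look-alikes about, which are no part of the job. What is shaped like the stand but blue is not meant.

How it is judged:
By the outcome, as a careful person would: the job done as asked, in the order asked, and still so for the second after the job is handed in, while the arm keeps its last pose, push and grip.
It also fails if it takes over 58 s, if anything falls off the work surface, if the arm or the gripper's body presses on something with over 40 N, if the wrist force passes 120 N, or if a joint passes its speed limit or range.

## Working session

There is one attempt and no reset: what is moved stays moved. The work goes in short steps, Python scripts to look and compute and a tool call to move; the robot and the scene stay as the last step left them, time stands still between calls to the robot, and variables do not carry over. Pictures are saved under pics/ and viewed, and the job is handed in when it is done.

Besides the shell and the picture viewer there is one more tool, called after "Request:" as a command line: name --argument value ..., lists and objects as JSON in quotes. servo_tool: Moves the arm, as the interface text tells. Its arguments: {"type":"object","properties":{"commands":{"type":"array"},"gripper":{"type":"number"},"force":{"type":"number"}},"required":["commands"]}

```bash
ls; mkdir -p pics
python3 - <<'E'
from rig import ctrl
import cv2,numpy as np
for n in ["side","top"]:
    im=ctrl.snapshot(n); cv2.imwrite(f"pics/{n}0.png",im[:,:,::-1])
    m=ctrl.camera_model(n); print(n,{k:np.round(v,4).tolist() for k,v in m.items()})
print(ctrl.camera_model("wrist"))
o=ctrl.get_obs(); print(o)
E
```

```text
pics
side {'fx': 435.9804, 'fy': 435.9804, 'cx': 320.5751, 'cy': 237.3415, 'R': [[-0.8128, -0.5823, 0.0164], [-0.2579, 0.3344, -0.9065], [0.5223, -0.741, -0.422]], 't': [0.5945, 0.1972, 0.8873]}
top {'fx': 464.7815, 'fy': 464.7815, 'cx': 319.429, 'cy': 236.5259, 'R': [[0.0656, -0.9978, -0.0091], [-0.9101, -0.0561, -0.4106], [0.4092, 0.0352, -0.9118]], 't': [0.2443, 0.5828, 0.9763]}
{'fx': 354.81307437810995, 'fy': 354.81307437810995, 'cx': 322.11011155458203, 'cy': 242.98668528789892, 'hand_eye': array([[ 1.17025459e-03, -2.72737482e-01,  9.62087780e-01,
        -1.27715772e-01],
       [ 9.99998992e-01,  1.09323744e-03, -9.06452202e-04,
         2.89276162e-04],
       [-8.04566887e-04,  9.62087870e-01,  2.72738487e-01,
        -6.87932723e-02],
       [ 0.00000000e+00,  0.00000000e+00,  0.00000000e+00,
         1.00000000e+00]])}
{'time': 0.1, 'joints': array([-1.22758009e+00,  3.00373769e-01,  1.52155102e+00,  1.48998963e-05,
        1.32070231e+00, -6.66393553e-02]), 'qvel': array([-0.00028717, -0.00286789, -0.00113034,  0.00137646,  0.00131635,
       -0.00214214]), 'joint_torque': array([ 6.17117948e-04, -5.44378710e+01, -3.62368083e+01, -9.33713250e-05,
        3.07030074e-03,  2.20035770e-05]), 'tool_pos': array([ 0.21907257, -0.50426005,  0.24478742]), 'eef_rot': array([[-3.34512729e-04,  3.98473320e-01, -9.17179863e-01],
       [ 9.78966569e-04, -9.17179344e-01, -3.98473452e-01],
       [-9.99999465e-01, -1.03118287e-03, -8.32838934e-05]]), 'contact_force': array([ 0.79501454, -0.43386686,  0.30299661]), 'wrist_torque': array([-0.00383359,  0.03602626, -0.03452447]), 'finger_gap': 0.08554244934138856}
```

View pics/side0.png

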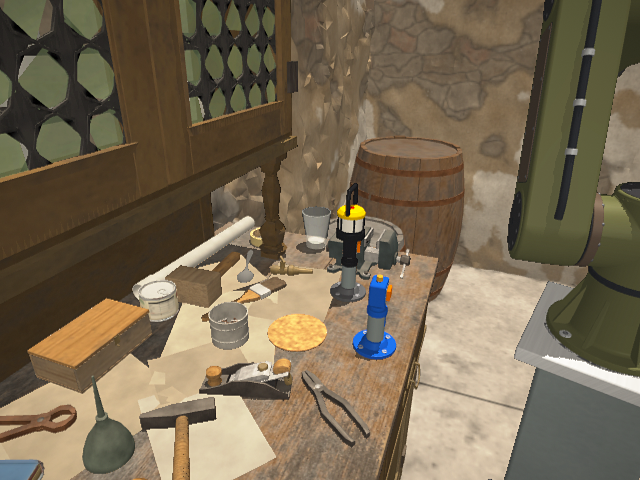

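View pics/top0.png

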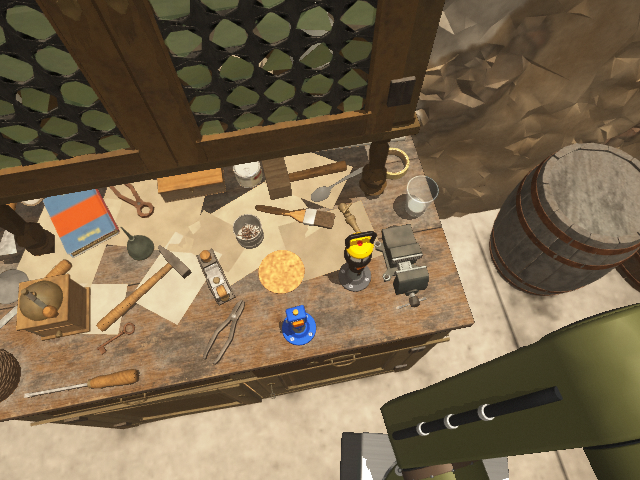

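Run:
```python
import cv2
a=cv2.imread("pics/top0.png")[215:355,240:450]; cv2.imwrite("pics/topc.png",cv2.resize(a,None,fx=3.8,fy=3.8,interpolation=2))
a=cv2.imread("pics/side0.png")[175:365,250:450]; cv2.imwrite("pics/sidec.png",cv2.resize(a,None,fx=3.1,fy=3.1,interpolation=2))
```

```text
(no output)
```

View pics/topc.png

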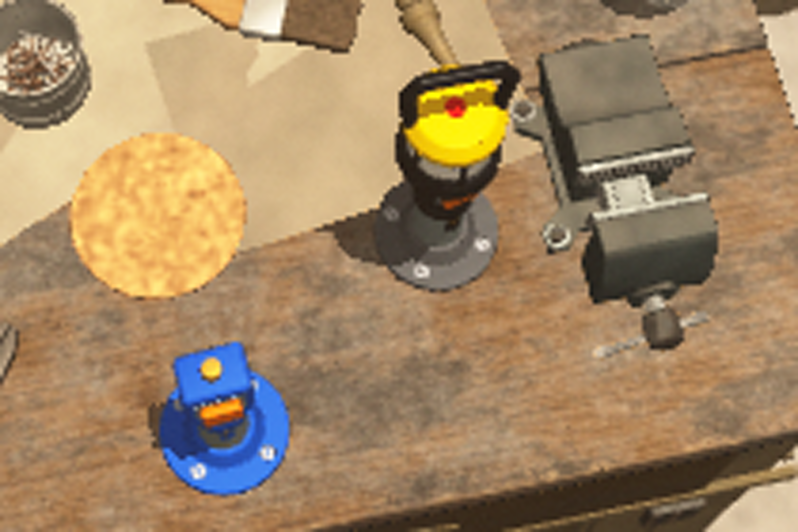

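View pics/sidec.png

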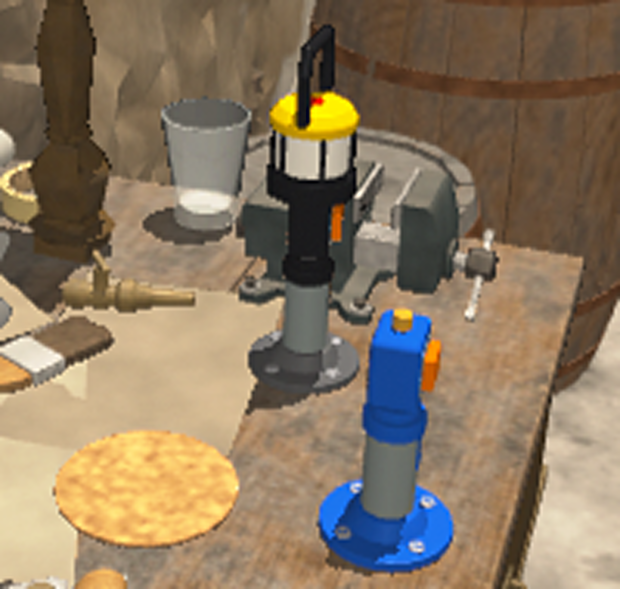

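```bash
cat > h.py <<'E'
import numpy as np
from rig import ctrl
def ray(n,u,v,obs=None):
    m=ctrl.camera_model(n)
    d=np.array([(u-m["cx"])/m["fx"],(v-m["cy"])/m["fy"],1.])
    if n=="wrist":
        H=np.array(m["hand_eye"]); R=obs["eef_rot"]
        return obs["tool_pos"]+R@H[:3,3], R@H[:3,:3]@d
    R=np.array(m["R"]); return -R.T@m["t"], R.T@d
def atz(n,u,v,z,obs=None):
    c,d=ray(n,u,v,obs); return c+d*(z-c[2])/d[2]
def proj(n,X,obs=None):
    m=ctrl.camera_model(n)
    if n=="wrist":
        H=np.array(m["hand_eye"]); T=obs["eef_rot"].T@(np.array(X)-obs["tool_pos"]); p=H[:3,:3].T@(T-H[:3,3])
    else: p=np.array(m["R"])@X+m["t"]
    return np.array([m["fx"]*p[0]/p[2]+m["cx"],m["fy"]*p[1]/p[2]+m["cy"]])
def tri(a,b,oa=None,ob=None):
    c1,d1=ray(*a,oa);c2,d2=ray(*b,ob)
    s=np.linalg.lstsq(np.c_[d1,-d2],c2-c1,rcond=None)[0]
    p,q=c1+s[0]*d1,c2+s[1]*d2
    return (p+q)/2,np.linalg.norm(p-q)
E
python3 - <<'E'
from h import *
np.set_printoptions(precision=4,suppress=True)
t=lambda x,y:("top",240+x/3.8,215+y/3.8); s=lambda x,y:("side",250+x/3.1,175+y/3.1)
print("handle ends",atz(*t(410,86),.255),atz(*t(510,72),.255))
print("red",tri(t(456,107),s(317,100)))
print("cork",atz(*t(159,215),.004),atz(*s(147,487),.004))
print("foot",atz(*t(437,233),.008),atz(*s(304,358),.008))
print("handle top mid",tri(t(460,78),s(315,40)))
print("btn",tri(t(456,203),s(336,222)))
print("blue",atz(*t(225,433),.008))
print("vise hole",atz(*t(523,112),.01), "jaw",atz(*t(620,190),.1),atz(*t(555,60),.1))
E
```

```text
handle ends [0.5094 0.2172 0.255 ] [0.5211 0.1631 0.255 ]
red (array([0.5174, 0.1892, 0.211 ]), np.float64(0.0006246559140652388))
cork [0.5161 0.3758 0.004 ] [0.5139 0.383  0.004 ]
foot [0.5136 0.1876 0.008 ] [0.5135 0.1952 0.008 ]
handle top mid (array([0.5183, 0.1907, 0.2535]), np.float64(0.003442580393313643))
btn (array([0.4968, 0.1831, 0.1199]), np.float64(0.005835536317152381))
blue [0.3698 0.3185 0.008 ]
vise hole [0.6048 0.1316 0.01  ] jaw [0.5163 0.0795 0.1   ] [0.6032 0.1204 0.1   ]
```

Request:
servo_tool --commands '[{"translation": [-0.007, -0.0022, -0.0494], "delta_rot": [-0.09, 0, 0]}, {"translation": [-0.007, -0.0022, -0.0494], "delta_rot": [-0.09, 0, 0]}, {"translation": [-0.007, -0.0022, -0.0494], "delta_rot": [-0.09, 0, 0]}, {"translation": [-0.007, -0.0022, -0.0494], "delta_rot": [-0.09, 0, 0]}, {"translation": [-0.007, -0.0022, -0.0494], "delta_rot": [-0.09, 0, 0]}]' --gripper 0.0854

```text
time: 0.6
tool_pos: [0.418, -0.3576, 0.2801]
eef_rot: [[-0.0, 0.76, -0.65], [0.0, -0.65, -0.76], [-1.0, -0.001, -0.0]]
contact_force: [1.1, -0.4, 1.0]
finger_gap: 0.0854
```

Request:
servo_tool --commands '[{"translation": [-0.007, -0.0022, -0.0494], "delta_rot": [-0.09, 0, 0]}, {"translation": [-0.007, -0.0022, -0.0494], "delta_rot": [-0.09, 0, 0]}, {"translation": [-0.007, -0.0022, -0.0494], "delta_rot": [-0.09, 0, 0]}, {"translation": [-0.007, -0.0022, -0.0494], "delta_rot": [-0.09, 0, 0]}, {"translation": [-0.007, -0.0022, -0.0494], "delta_rot": [-0.09, 0, 0]}]'

```text
time: 1.1
tool_pos: [0.5319, -0.1404, 0.3151]
eef_rot: [[-0.001, 0.967, -0.254], [0.0, -0.254, -0.967], [-1.0, -0.001, -0.0]]
contact_force: [1.1, -0.6, 0.8]
finger_gap: 0.0857
```

Request:
servo_tool --commands '[{"translation": [-0.007, -0.0022, -0.0494], "delta_rot": [-0.09, 0, 0]}, {"translation": [-0.007, -0.0022, -0.0494], "delta_rot": [-0.09, 0, 0]}, {"translation": [-0.007, -0.0022, -0.0494], "delta_rot": [-0.09, 0, 0]}, {"translation": [-0.007, -0.0022, -0.0494], "delta_rot": [-0.09, 0, 0]}, {"translation": [-0.007, -0.0022, -0.0494], "delta_rot": [-0.09, 0, 0]}]'

```text
time: 1.6
tool_pos: [0.5399, 0.1048, 0.3501]
eef_rot: [[-0.001, 0.981, 0.192], [-0.0, 0.192, -0.981], [-1.0, -0.001, -0.0]]
contact_force: [1.2, -0.1, 0.2]
finger_gap: 0.0855
```

Run:
```python
from h import *
import cv2,pickle
o=ctrl.get_obs();im=ctrl.snapshot("wrist");cv2.imwrite("pics/w1.png",im[:,:,::-1]);pickle.dump(o,open("o1.pkl","wb"))
print(o["time"],o["tool_pos"],o["eef_rot"].round(3),o["joints"].round(3))
for X in [(.5165,.19,.255),(.515,.379,.004)]: print(proj("wrist",X,o))
```

```text
1.6 [0.53993415 0.10477432 0.35006554] [[-0.001  0.981  0.192]
 [-0.     0.192 -0.981]
 [-1.    -0.001 -0.   ]] [ 0.125  0.244  1.351  0.     1.547 -0.068]
[311.52190486 108.74655176]
[347.71633553 -46.07983996]
```

View pics/w1.png

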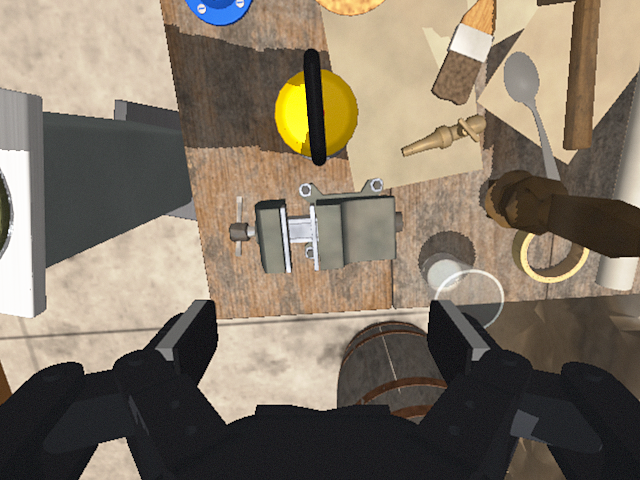

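Run:
```python
from h import *
import pickle,cv2
o=pickle.load(open("o1.pkl","rb"))
im=cv2.imread("pics/w1.png"); 
g=im.max(2)
for v in range(55,160,7):
    c=np.where(g[v,295:340]<45)[0]+295; print(v,c.min(),c.max(),c.mean().round(1),end=" | ")
print()
for u,v in [(312,65),(318,150),(314.5,107)]: print(atz("wrist",u,v,.256,o))
a,b=atz("wrist",312,65,.256,o),atz("wrist",318,150,.256,o);d=a-b;print("lamp yaw",np.arctan2(-d[0],d[1]))
im=cv2.imread("pics/w1.png")[30:190,240:400];cv2.imwrite("pics/w1c.png",cv2.resize(im,None,fx=3.7,fy=3.7))
```

```text
55 304 318 311.0 | 62 304 319 311.5 | 69 304 319 311.5 | 76 305 319 312.0 | 83 305 320 312.5 | 90 306 321 313.5 | 97 306 321 313.5 | 104 307 322 314.5 | 111 308 322 315.0 | 118 308 322 315.0 | 125 309 323 316.0 | 132 309 323 316.0 | 139 310 324 317.0 | 146 310 324 317.0 | 153 311 325 318.0 | 
[0.5125036  0.21294037 0.256     ]
[0.5247087  0.16765162 0.256     ]
[0.51808097 0.19120054 0.256     ]
lamp yaw 0.2632412631435805
```

View pics/w1c.png

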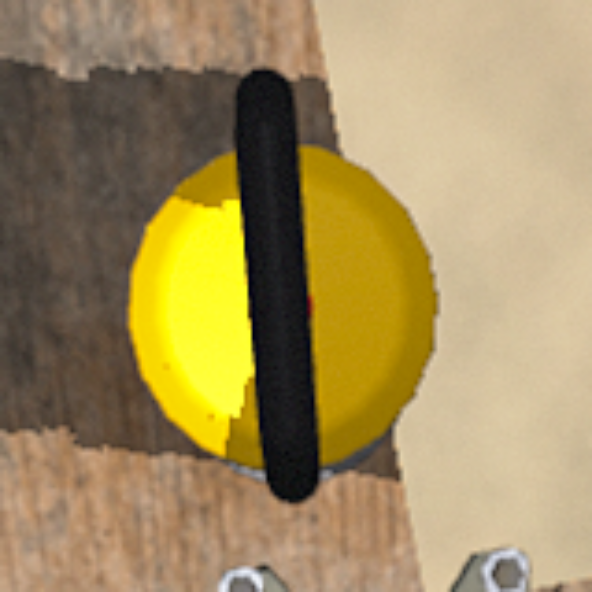

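Request:
servo_tool --commands '[{"translation": [0, -0.0028, -0.0442], "delta_rot": [0, 0, 0]}, {"translation": [0, -0.0028, -0.0442], "delta_rot": [0, 0, 0]}, {"translation": [0, 0, 0], "delta_rot": [-0.07, 0, 0]}, {"translation": [0.02, 0, 0], "delta_rot": [0, 0, 0]}, {"translation": [0.02, 0, 0], "delta_rot": [0, 0, 0]}]'

```text
time: 2.15
tool_pos: [0.518, 0.1889, 0.3097]
eef_rot: [[0.0, 0.966, 0.257], [0.0, 0.257, -0.966], [-1.0, 0.0, 0.0]]
contact_force: [0.1, -0.3, -0.9]
finger_gap: 0.0856
```

Run:
```python
from h import *
import cv2,pickle
o=ctrl.get_obs();im=ctrl.snapshot("wrist");cv2.imwrite("pics/w2.png",im[:,:,::-1])
im=ctrl.snapshot("side");cv2.imwrite("pics/s2.png",cv2.resize(im[120:320,240:440,::-1],None,fx=3,fy=3))
print(o["time"],o["tool_pos"],np.arctan2(o["eef_rot"][1,1],o["eef_rot"][0,1]))
print(proj("wrist",o["tool_pos"],o),[proj("wrist",X,o) for X in [(.5175,.1905,.255),(.5115,.212,.255),(.5235,.1685,.255)]])
```

```text
2.15 [0.51804454 0.18888096 0.30967408] 0.2598392621159442
[322.79860079 322.00089167] [array([322.38831867, 270.52726535]), array([321.91222481, 230.81190947]), array([322.60639651, 308.61452552])]
```

View pics/w2.png

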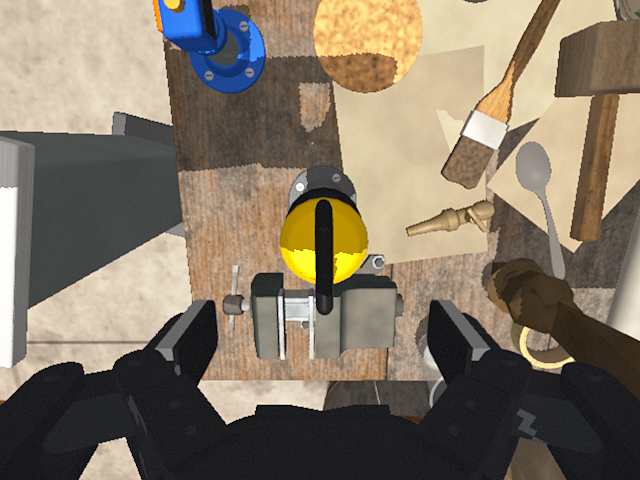

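View pics/s2.png

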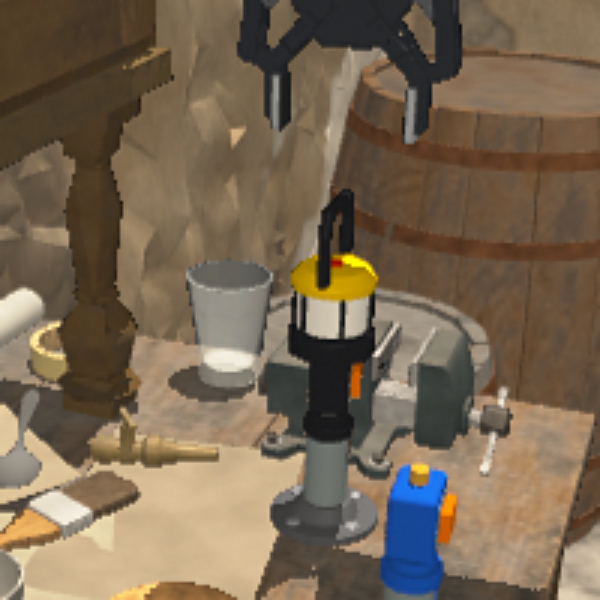

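Run:
```python
from h import *
o=ctrl.get_obs()
for p in [(323,205),(324.5,311),(323.5,260)]: print(atz("wrist",*p,.253,o))
# rim of cap at z~.205
for p in [(281,240),(367,240),(323,198),(323,284)]: print(atz("wrist",*p,.206,o))
```

```text
[0.507628   0.22488216 0.253     ]
[0.52399539 0.16678948 0.253     ]
[0.51562562 0.19594087 0.253     ]
[0.48846836 0.1869964  0.206     ]
[0.54412872 0.20187873 0.206     ]
[0.50839526 0.22154454 0.206     ]
[0.52382744 0.16367287 0.206     ]
```

Request:
servo_tool --commands '[{"translation": [0.012, -0.0008, -0.0048], "delta_rot": [0, 0, 0]}, {"translation": [0.015, 0, 0], "delta_rot": [0, 0, 0]}, {"translation": [0.015, 0, 0], "delta_rot": [0, 0, 0]}, {"translation": [0.014, 0, 0], "delta_rot": [0, 0, 0]}, {"translation": [0.004, 0, 0], "delta_rot": [0, 0, 0]}]'

```text
time: 2.75
tool_pos: [0.5158, 0.193, 0.249]
eef_rot: [[-0.002, 0.967, 0.256], [-0.0, 0.256, -0.967], [-1.0, -0.002, 0.0]]
contact_force: [-0.9, 0.1, -0.4]
finger_gap: 0.0856
```

Request:
servo_tool --commands '[{"translation": [0, 0, 0], "delta_rot": [0, 0, 0]}, {"translation": [0, 0, 0], "delta_rot": [0, 0, 0]}, {"translation": [0, 0, 0], "delta_rot": [0, 0, 0]}, {"translation": [0, 0, 0], "delta_rot": [0, 0, 0]}, {"translation": [0, 0, 0], "delta_rot": [0, 0, 0]}]' --gripper 0.03 --force 40

```text
time: 3.25
tool_pos: [0.5162, 0.193, 0.2506]
eef_rot: [[0.0, 0.967, 0.256], [0.0, 0.256, -0.967], [-1.0, 0.001, -0.0]]
contact_force: [0.3, 0.1, -0.7]
finger_gap: 0.0301
```

Run:
```python
from h import *
import cv2,pickle
o=ctrl.get_obs();im=ctrl.snapshot("wrist");cv2.imwrite("pics/w3.png",im[:,:,::-1])
im=ctrl.snapshot("side");cv2.imwrite("pics/s3.png",cv2.resize(im[120:320,240:440,::-1],None,fx=3,fy=3))
print(o["time"],o["tool_pos"],o["finger_gap"],o["contact_force"])
```

```text
3.25 [0.51623903 0.19300117 0.25058318] 0.030068981325338962 [ 0.33446163  0.10544595 -0.73277808]
```

View pics/w3.png

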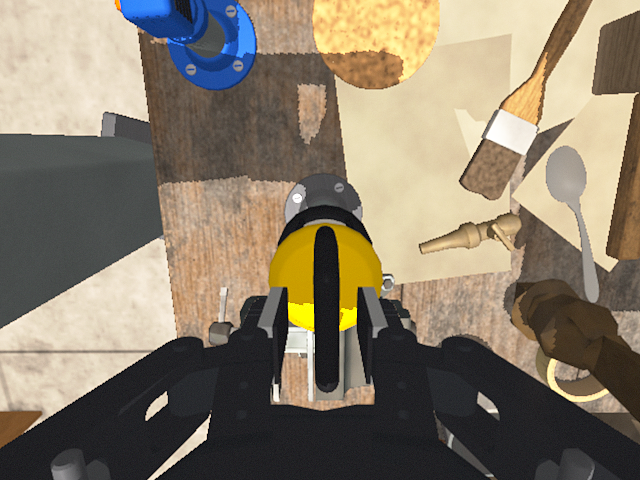

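View pics/s3.png

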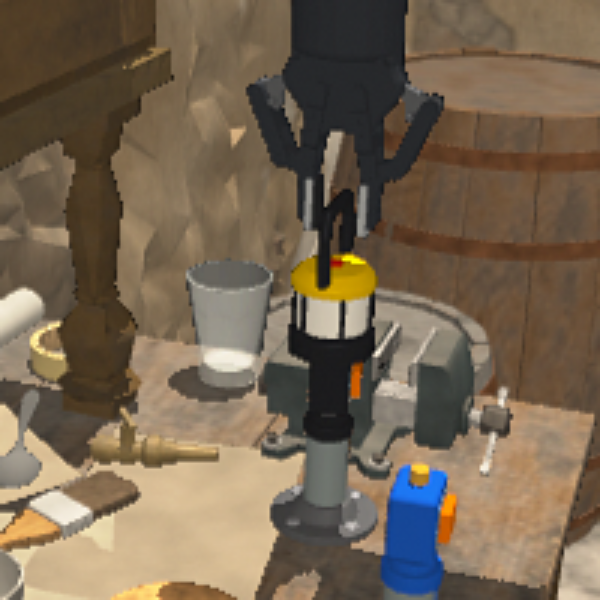

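Request:
servo_tool --commands '[{"translation": [0, 0.0018, 0], "delta_rot": [0, 0, 0]}, {"translation": [0, 0, 0], "delta_rot": [0, 0, 0]}, {"translation": [0, 0, 0], "delta_rot": [0, 0, 0]}, {"translation": [0, 0, 0], "delta_rot": [0, 0, 0]}, {"translation": [0, 0, 0], "delta_rot": [0, 0, 0]}]' --gripper 0.0 --force 60

```text
time: 3.85
tool_pos: [0.518, 0.1935, 0.2504]
eef_rot: [[0.0, 0.967, 0.256], [0.0, 0.256, -0.967], [-1.0, 0.0, -0.0]]
contact_force: [-0.2, 0.3, 3.2]
finger_gap: 0.0077
```

Request:
servo_tool --commands '[{"translation": [-0.003, 0, 0], "delta_rot": [0, 0, 0]}, {"translation": [-0.006, 0, 0], "delta_rot": [0, 0, 0]}, {"translation": [-0.01, 0, 0], "delta_rot": [0, 0, 0]}, {"translation": [-0.01, 0, 0], "delta_rot": [0, 0, 0]}, {"translation": [-0.01, 0, 0], "delta_rot": [0, 0, 0]}]'

```text
time: 4.35
tool_pos: [0.5179, 0.1934, 0.2904]
eef_rot: [[0.0, 0.967, 0.256], [0.0, 0.256, -0.967], [-1.0, 0.0, -0.0]]
contact_force: [-0.1, -0.3, -2.9]
finger_gap: 0.0077
```

Run:
```python
from h import *
import cv2,pickle
o=ctrl.get_obs();im=ctrl.snapshot("wrist");cv2.imwrite("pics/w4.png",im[:,:,::-1]);pickle.dump(o,open("o4.pkl","wb"))
im=ctrl.snapshot("side");cv2.imwrite("pics/s4.png",cv2.resize(im[120:320,240:440,::-1],None,fx=3,fy=3))
print(o["time"],o["tool_pos"],o["finger_gap"],o["contact_force"])
```

```text
4.35 [0.51794853 0.19344494 0.29041809] 0.007713995156952592 [-0.12131398 -0.33527024 -2.94702076]
```

View pics/w4.png

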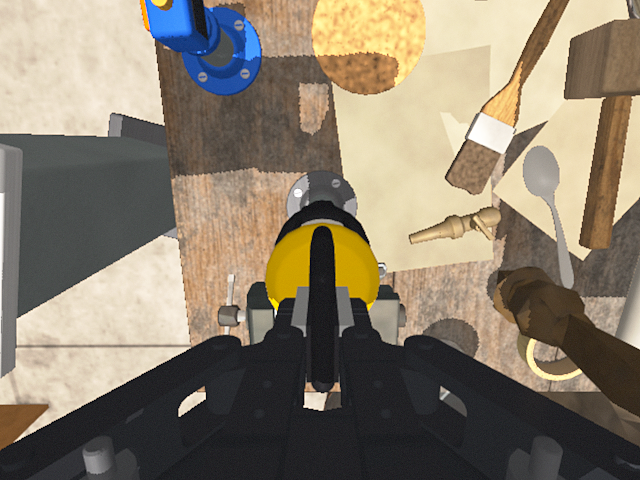

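View pics/s4.png

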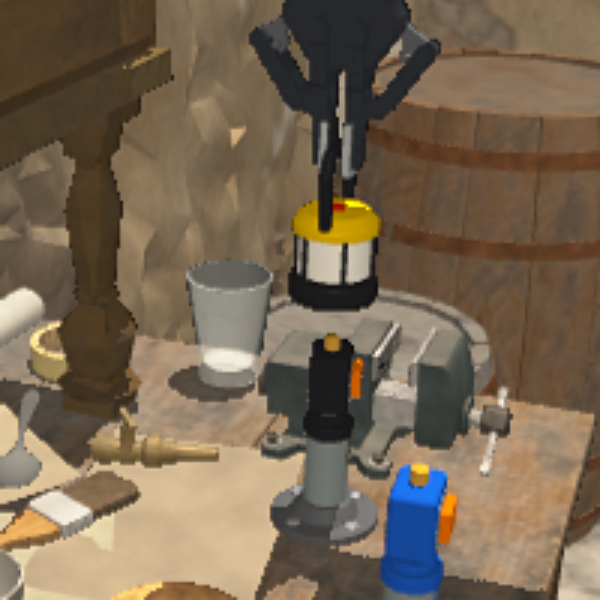

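Run:
```python
from h import *
import pickle,cv2
o=pickle.load(open("o4.pkl","rb"))
im=cv2.imread("pics/w4.png")
pts=[(311,42),(425,42),(368,94)]
for p in pts: print(atz("wrist",*p,.004,o))
# foot of stand
for p in [(288,193),(357,193),(322,170)]: print(atz("wrist",*p,.008,o))
# top cam circle fit
t=cv2.imread("pics/top0.png");h=cv2.cvtColor(t,cv2.COLOR_BGR2HSV)
m=((h[...,0]>10)&(h[...,0]<25)&(h[...,1]>110)&(h[...,2]>170)).astype(np.uint8);m[:245]=0;m[300:]=0;m[:,:250]=0;m[:,310:]=0
ys,xs=np.where(m);P=np.array([atz("top",x,y,.004)[:2] for x,y in zip(xs,ys)]);print(len(P),(P.max(0)+P.min(0))/2,P.max(0)-P.min(0),P.mean(0))
```

```text
[0.46280277 0.35497926 0.004     ]
[0.5780087  0.38561242 0.004     ]
[0.53509392 0.32193474 0.004     ]
[0.47634126 0.19588264 0.008     ]
[0.55337309 0.21635438 0.008     ]
[0.50759715 0.23118651 0.008     ]
1659 [0.50811993 0.37544098] [0.13756634 0.14944645] [0.51451581 0.37863738]
```

Request:
servo_tool --commands '[{"translation": [-0.005, 0.005, -0.0193], "delta_rot": [0, 0, 0]}, {"translation": [-0.005, 0.012, -0.0464], "delta_rot": [0, 0, 0]}, {"translation": [0, 0.012, -0.0464], "delta_rot": [0, 0, 0]}, {"translation": [0, 0.0113, -0.0436], "delta_rot": [0, 0, 0]}, {"translation": [0, 0.006, -0.023], "delta_rot": [0, 0, 0]}]'

```text
time: 4.95
tool_pos: [0.516, 0.3812, 0.2985]
eef_rot: [[-0.001, 0.966, 0.258], [-0.0, 0.258, -0.966], [-1.0, -0.001, -0.0]]
contact_force: [-0.4, -0.6, -4.0]
finger_gap: 0.0079
```

Request:
servo_tool --commands '[{"translation": [0.015, 0, 0], "delta_rot": [0, 0, 0]}, {"translation": [0.03, 0, 0], "delta_rot": [0, 0, 0]}, {"translation": [0.04, 0, 0], "delta_rot": [0, 0, 0]}, {"translation": [0.04, 0, 0], "delta_rot": [0, 0, 0]}, {"translation": [0.03, 0, 0], "delta_rot": [0, 0, 0]}]'

```text
time: 5.45
tool_pos: [0.5161, 0.3776, 0.1413]
eef_rot: [[-0.002, 0.967, 0.256], [-0.001, 0.256, -0.967], [-1.0, -0.003, 0.001]]
contact_force: [0.6, 0.4, -4.0]
finger_gap: 0.0081
```

Run:
```python
from h import *
import cv2,pickle
o=ctrl.get_obs();im=ctrl.snapshot("top");cv2.imwrite("pics/t5.png",cv2.resize(im[200:340,230:400,::-1],None,fx=4,fy=4))
im=ctrl.snapshot("side");cv2.imwrite("pics/s5.png",cv2.resize(im[180:380,220:420,::-1],None,fx=3,fy=3))
print(o["time"],o["tool_pos"],o["finger_gap"],o["contact_force"])
```

```text
5.45 [0.51609807 0.37757051 0.1412803 ] 0.008086960034782818 [ 0.59887632  0.44443074 -3.95607769]
```

View pics/t5.png

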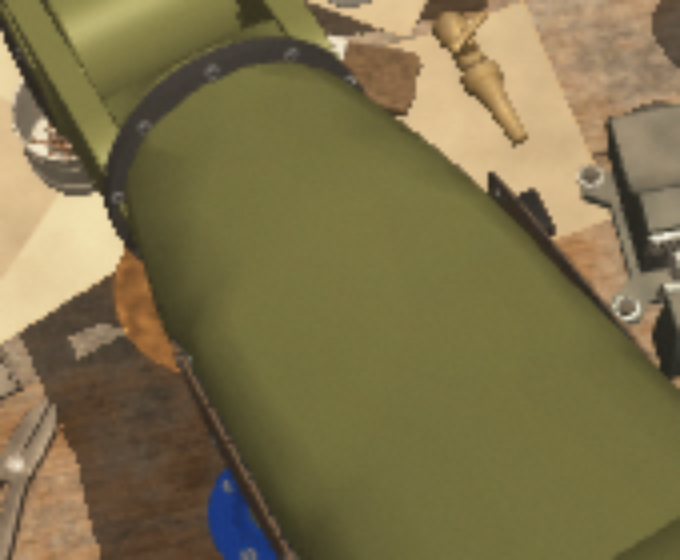

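View pics/s5.png

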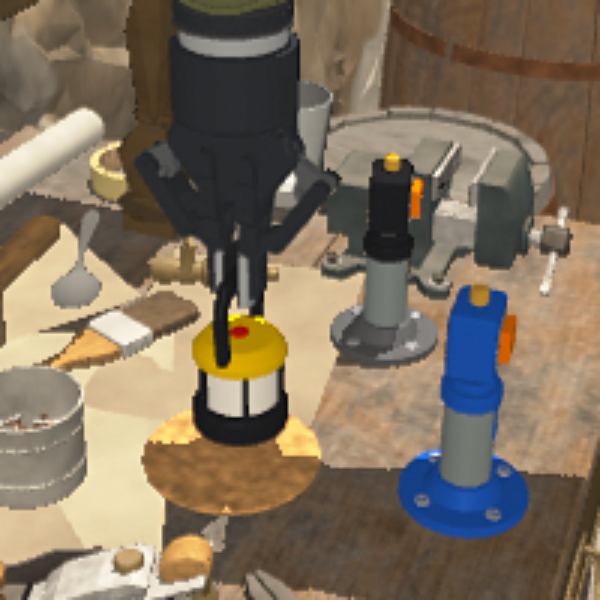

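Request:
servo_tool --commands '[{"translation": [0.012, 0, 0], "delta_rot": [0, 0, 0]}, {"translation": [0.008, 0, 0], "delta_rot": [0, 0, 0]}, {"translation": [0.004, 0, 0], "delta_rot": [0, 0, 0]}, {"translation": [0.002, 0, 0], "delta_rot": [0, 0, 0]}, {"translation": [0.002, 0, 0], "delta_rot": [0, 0, 0]}]'

```text
time: 6.05
tool_pos: [0.5171, 0.3782, 0.1168]
eef_rot: [[0.001, 0.967, 0.256], [0.001, 0.256, -0.967], [-1.0, 0.001, -0.0]]
contact_force: [0.6, 0.0, -3.9]
finger_gap: 0.0078
```

Request:
servo_tool --commands '[{"translation": [0.001, 0, 0], "delta_rot": [0, 0, 0]}, {"translation": [0.001, 0, 0], "delta_rot": [0, 0, 0]}, {"translation": [0, 0, 0], "delta_rot": [0, 0, 0]}, {"translation": [0, 0, 0], "delta_rot": [0, 0, 0]}, {"translation": [0, 0, 0], "delta_rot": [0, 0, 0]}]'

```text
time: 6.55
tool_pos: [0.5169, 0.3781, 0.1144]
eef_rot: [[0.0, 0.967, 0.256], [0.0, 0.256, -0.967], [-1.0, 0.0, -0.0]]
contact_force: [-0.7, -0.3, -3.8]
finger_gap: 0.008
```

Request:
servo_tool --commands '[{"translation": [0.0015, 0, 0], "delta_rot": [0, 0, 0]}, {"translation": [0.001, 0, 0], "delta_rot": [0, 0, 0]}, {"translation": [0.001, 0, 0], "delta_rot": [0, 0, 0]}, {"translation": [0.0005, 0, 0], "delta_rot": [0, 0, 0]}, {"translation": [0, 0, 0], "delta_rot": [0, 0, 0]}]'

```text
time: 7.05
tool_pos: [0.5169, 0.378, 0.1102]
eef_rot: [[-0.0, 0.967, 0.256], [-0.0, 0.256, -0.967], [-1.0, -0.0, 0.0]]
contact_force: [-0.1, -0.2, -4.5]
finger_gap: 0.0079
```

Request:
servo_tool --commands '[{"translation": [0.0003, 0, 0], "delta_rot": [0, 0, 0]}, {"translation": [0.0003, 0, 0], "delta_rot": [0, 0, 0]}, {"translation": [0.0002, 0, 0], "delta_rot": [0, 0, 0]}, {"translation": [0.0002, 0, 0], "delta_rot": [0, 0, 0]}, {"translation": [0, 0, 0], "delta_rot": [0, 0, 0]}]'

```text
time: 7.55
tool_pos: [0.517, 0.3781, 0.1096]
eef_rot: [[0.0, 0.967, 0.256], [0.0, 0.256, -0.967], [-1.0, 0.0, -0.0]]
contact_force: [-1.9, 0.4, 1.5]
finger_gap: 0.008
```

Request:
servo_tool --commands '[{"translation": [0, 0, 0], "delta_rot": [0, 0, 0]}, {"translation": [0, 0, 0], "delta_rot": [0, 0, 0]}, {"translation": [0, 0, 0], "delta_rot": [0, 0, 0]}, {"translation": [0, 0, 0], "delta_rot": [0, 0, 0]}, {"translation": [0, 0, 0], "delta_rot": [0, 0, 0]}]' --gripper 0.045

```text
time: 8.05
tool_pos: [0.5169, 0.378, 0.1093]
eef_rot: [[0.0, 0.967, 0.256], [0.0, 0.256, -0.967], [-1.0, 0.0, -0.0]]
contact_force: [0.2, -0.3, -0.2]
finger_gap: 0.0449
```

Request:
servo_tool --commands '[{"translation": [-0.015, 0, 0], "delta_rot": [0, 0, 0]}, {"translation": [-0.03, 0, 0], "delta_rot": [0, 0, 0]}, {"translation": [-0.04, 0, 0], "delta_rot": [0, 0, 0]}, {"translation": [-0.04, 0, 0], "delta_rot": [0, 0, 0]}, {"translation": [-0.035, 0, 0], "delta_rot": [0, 0, 0]}]'

```text
time: 8.55
tool_pos: [0.5168, 0.378, 0.273]
eef_rot: [[0.002, 0.967, 0.256], [0.001, 0.256, -0.967], [-1.0, 0.002, -0.001]]
contact_force: [0.8, 0.1, 0.8]
finger_gap: 0.0451
```

Run:
```python
from h import *
import cv2,pickle
o=ctrl.get_obs();im=ctrl.snapshot("wrist");cv2.imwrite("pics/w6.png",im[:,:,::-1]);pickle.dump(o,open("o6.pkl","wb"))
im=ctrl.snapshot("side");cv2.imwrite("pics/s6.png",cv2.resize(im[180:380,220:420,::-1],None,fx=3,fy=3));cv2.imwrite("pics/s6f.png",im[:,:,::-1])
print(o["time"],o["tool_pos"],o["finger_gap"],o["contact_force"])
print(proj("wrist",[.5165,.191,.155],o))
```

```text
8.55 [0.51680178 0.37796423 0.27295809] 0.04508924188346994 [0.76794622 0.10471072 0.76541006]
[265.76616019 445.42301129]
```

View pics/w6.png

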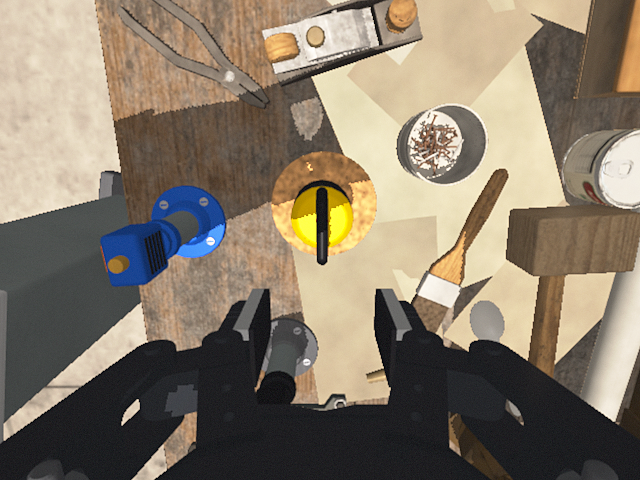

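View pics/s6.png

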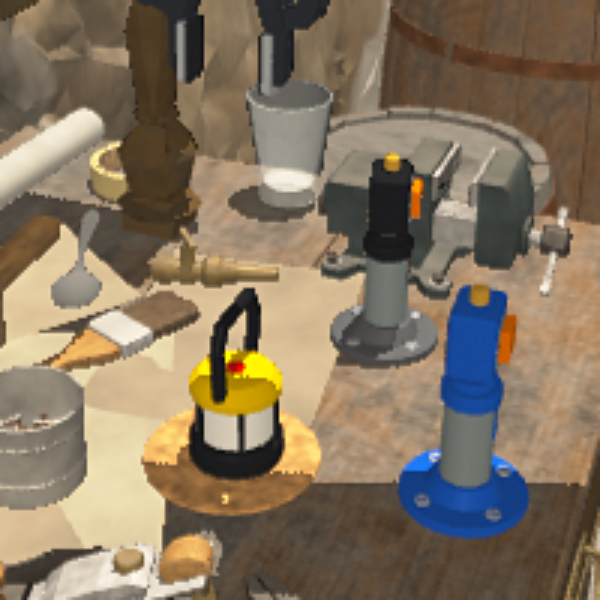

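Request:
servo_tool --commands '[{"translation": [-0.008, -0.0055, 0.0208], "delta_rot": [0, 0, 0]}, {"translation": [-0.008, -0.012, 0.045], "delta_rot": [0, 0, 0]}, {"translation": [-0.008, -0.012, 0.045], "delta_rot": [0, 0, 0]}, {"translation": [-0.003, -0.012, 0.045], "delta_rot": [0, 0, 0]}, {"translation": [0, -0.0064, 0.025], "delta_rot": [0, 0, 0]}]' --gripper 0.0854

```text
time: 9.15
tool_pos: [0.5167, 0.1882, 0.2976]
eef_rot: [[0.002, 0.967, 0.255], [0.0, 0.255, -0.967], [-1.0, 0.002, 0.0]]
contact_force: [0.9, -0.7, 0.5]
finger_gap: 0.0852
```

Run:
```python
from h import *
import cv2,pickle
o=ctrl.get_obs();im=ctrl.snapshot("wrist");cv2.imwrite("pics/w7.png",im[:,:,::-1]);pickle.dump(o,open("o7.pkl","wb"))
im=im[150:300,240:400,::-1];cv2.imwrite("pics/w7c.png",cv2.resize(im,None,fx=4,fy=4,interpolation=2))
print(o["time"],o["tool_pos"],o["finger_gap"],o["contact_force"])
print(proj("wrist",[.5165,.191,.155],o))
```

```text
9.15 [0.51666611 0.18822049 0.29760785] 0.08519804557938189 [ 0.92356115 -0.74349302  0.45172869]
[322.91212248 230.37990821]
```

View pics/w7.png

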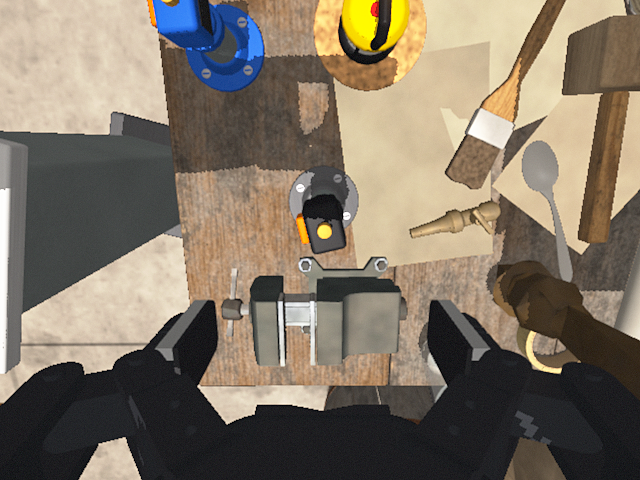

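View pics/w7c.png

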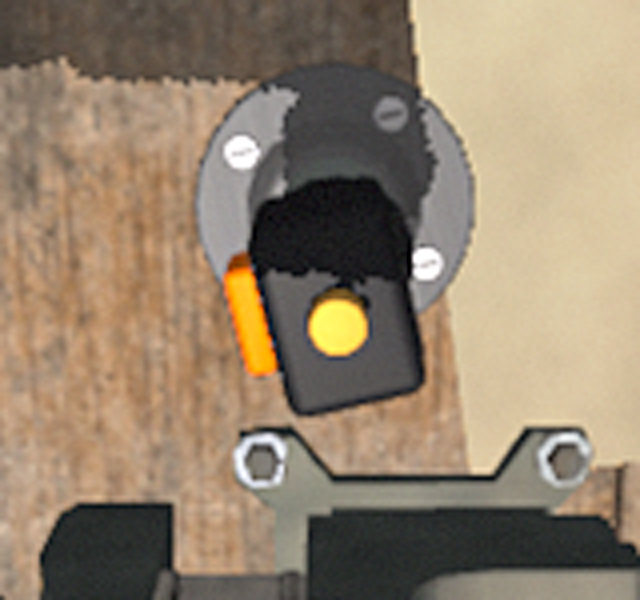

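```bash
python3 - <<'E'
from h import *
import pickle
o=pickle.load(open("o7.pkl","rb"))
f=lambda x,y,z:atz("wrist",240+x/4,150+y/4,z,o)[:2]
a,b=f(310,411,.145),f(412,387,.145);d=b-a;print("x yaw",np.arctan2(d[1],d[0]),a,b)
a,b=f(270,295,.145),f(291,395,.145);d=a-b;print("y yaw left",np.arctan2(-d[0],d[1]))
a,b=f(411,285,.145),f(424,370,.145);d=a-b;print("y yaw right",np.arctan2(-d[0],d[1]))
a,b=f(230,285,.1335),f(252,370,.1335);d=a-b;print("btn",np.arctan2(-d[0],d[1]),(a+b)/2)
print("spigot",f(338,326,.155))
t=lambda x,y:("top",240+x/3.8,215+y/3.8)
print("corners",f(298,415,.145),f(427,383,.145))
a,b=t(201,420),t(244,405)
E
python3 - <<'E'
import sys;sys.path.insert(0,'.')
import cv2
from rig import ctrl
im=cv2.imread('pics/w7.png')[190:265,280:370]
g=cv2.convertScaleAbs(im,alpha=3); cv2.imwrite('pics/w7d.png',cv2.resize(g,None,fx=7,fy=7,interpolation=2))
E
```

```text
x yaw 0.4992743065636833 [0.51770616 0.16909416] [0.53670662 0.17945626]
y yaw left 0.4498487308540256
y yaw right 0.4223348937583167
btn 0.48858298512298204 [0.49973109 0.1797079 ]
spigot [0.51793591 0.19044382]
corners [0.51552278 0.16762155] [0.53945819 0.18106891]
```

View pics/w7d.png

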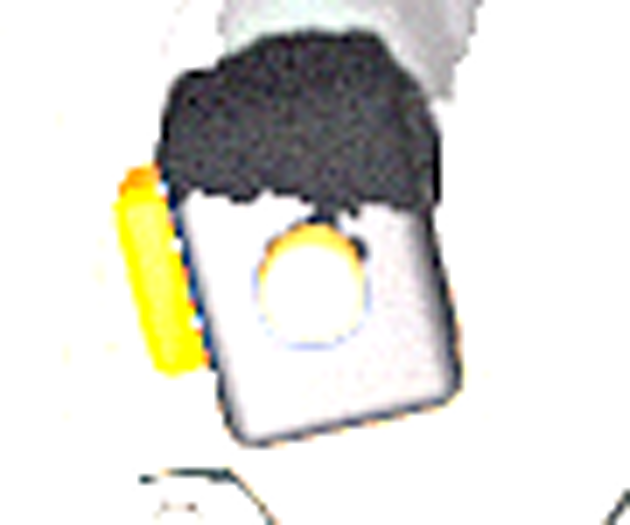

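Request:
servo_tool --commands '[{"translation": [0, 0, 0], "delta_rot": [-0.11, 0, 0]}, {"translation": [0, 0, 0], "delta_rot": [-0.112, 0, 0]}, {"translation": [0.02, 0, 0], "delta_rot": [0, 0, 0]}, {"translation": [0.02, 0, 0], "delta_rot": [0, 0, 0]}, {"translation": [0, 0, 0], "delta_rot": [0, 0, 0]}]'

```text
time: 9.7
tool_pos: [0.516, 0.1908, 0.2544]
eef_rot: [[-0.004, 0.887, 0.463], [-0.001, 0.463, -0.887], [-1.0, -0.004, -0.001]]
contact_force: [-1.4, 0.3, -0.3]
finger_gap: 0.0852
```

Run:
```python
from h import *
import cv2,pickle
o=ctrl.get_obs();im=ctrl.snapshot("wrist");cv2.imwrite("pics/w8.png",im[:,:,::-1]);pickle.dump(o,open("o8.pkl","wb"))
im=im[180:330,240:400,::-1];cv2.imwrite("pics/w8c.png",cv2.resize(cv2.convertScaleAbs(im,alpha=2),None,fx=4,fy=4,interpolation=2))
d=np.array([.518,.1905,.116])-o["tool_pos"]
print(o["time"],o["tool_pos"],np.arctan2(o["eef_rot"][1,1],o["eef_rot"][0,1]),o["eef_rot"].T@d)
print(proj("wrist",[.518,.1905,.155],o))
o7=pickle.load(open("o7.pkl","rb"))
print("vise lugs",atz("wrist",305,265,.012,o7)[:2]," jaw", [atz("wrist",u,v,.1,o7)[:2].round(3) for u,v in [(253,280),(284,276),(320,282),(398,282)]])
```

```text
9.7 [0.51600453 0.19079251 0.2543555 ] 0.4810293959868576 [0.13834731 0.00216431 0.00128481]
[325.55841007 251.68978212]
vise lugs [0.51587082 0.10934543]  jaw [array([0.467, 0.112]), array([0.495, 0.124]), array([0.531, 0.127]), array([0.605, 0.146])]
```

View pics/w8.png

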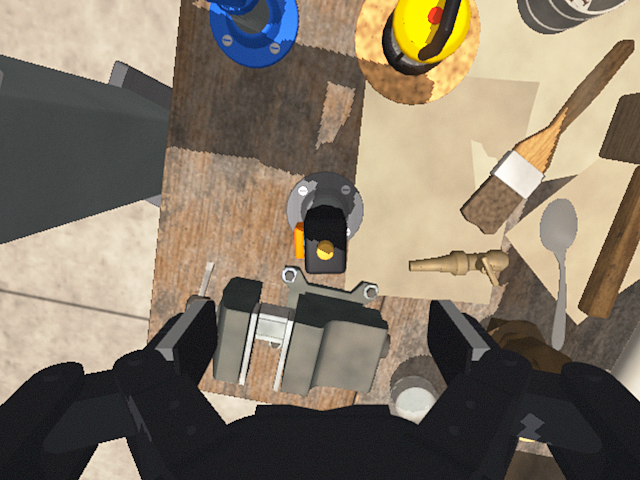

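View pics/w8c.png

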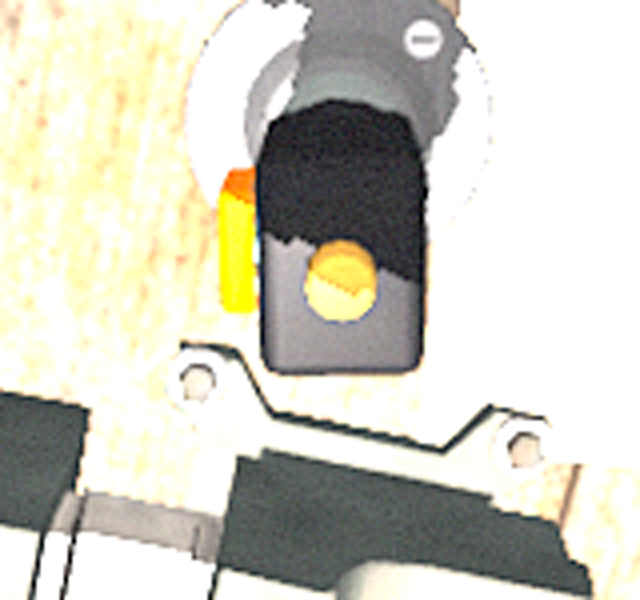

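Request:
servo_tool --commands '[{"translation": [0.02, 0.0015, 0.001], "delta_rot": [0, 0, 0]}, {"translation": [0.025, 0, 0], "delta_rot": [0, 0, 0]}, {"translation": [0.025, 0, 0], "delta_rot": [0, 0, 0]}, {"translation": [0.02, 0, 0], "delta_rot": [0, 0, 0]}, {"translation": [0.01, 0, 0], "delta_rot": [0, 0, 0]}]'

```text
time: 10.25
tool_pos: [0.5187, 0.1908, 0.156]
eef_rot: [[-0.0, 0.887, 0.463], [-0.0, 0.463, -0.887], [-1.0, -0.0, -0.0]]
contact_force: [0.1, 0.4, -0.1]
finger_gap: 0.0853
```

Run:
```python
from h import *
import cv2,pickle
o=ctrl.get_obs();im=ctrl.snapshot("wrist");cv2.imwrite("pics/w9.png",im[:,:,::-1])
im=ctrl.snapshot("side");cv2.imwrite("pics/s9.png",cv2.resize(im[160:310,260:420,::-1],None,fx=4,fy=4))
d=np.array([.5175,.1903,.116])-o["tool_pos"]
print(o["time"],o["tool_pos"],o["eef_rot"].T@d,o["contact_force"])
```

```text
10.25 [0.51871999 0.19083515 0.15604577] [ 4.00463183e-02 -1.31285981e-03 -8.71843888e-05] [ 0.10170763  0.3615943  -0.14001032]
```

View pics/w9.png

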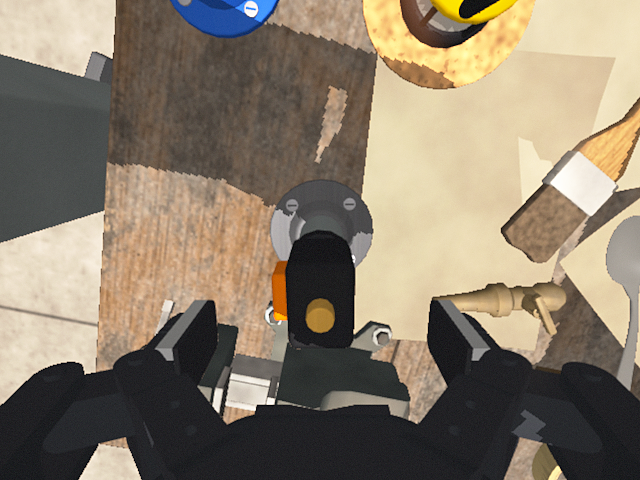

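View pics/s9.png

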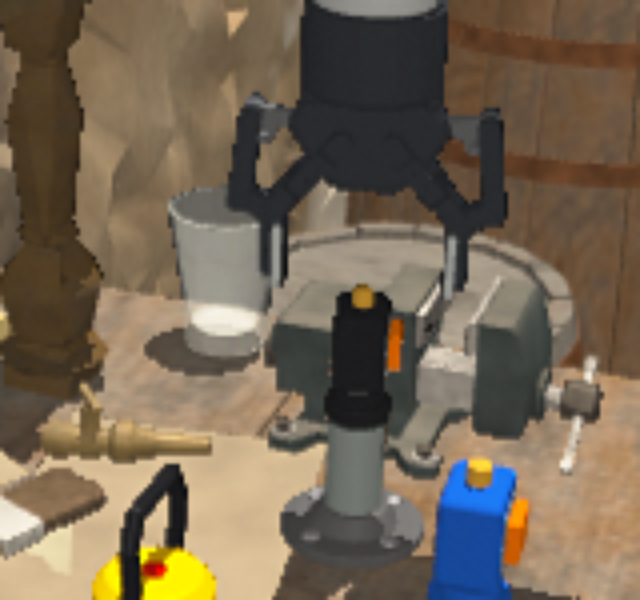

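Request:
servo_tool --commands '[{"translation": [0.01, -0.0012, 0], "delta_rot": [0, 0, 0]}, {"translation": [0.012, 0, 0], "delta_rot": [0, 0, 0]}, {"translation": [0.01, 0, 0], "delta_rot": [0, 0, 0]}, {"translation": [0.006, 0, 0], "delta_rot": [0, 0, 0]}, {"translation": [0.001, 0, 0], "delta_rot": [0, 0, 0]}]'

```text
time: 10.85
tool_pos: [0.5173, 0.1902, 0.1164]
eef_rot: [[-0.001, 0.887, 0.463], [-0.0, 0.463, -0.887], [-1.0, -0.001, -0.0]]
contact_force: [-1.0, -0.6, 0.7]
finger_gap: 0.0851
```

Request:
servo_tool --commands '[{"translation": [0, 0, 0], "delta_rot": [0, 0, 0]}, {"translation": [0, 0, 0], "delta_rot": [0, 0, 0]}, {"translation": [0, 0, 0], "delta_rot": [0, 0, 0]}, {"translation": [0, 0, 0], "delta_rot": [0, 0, 0]}, {"translation": [0, 0, 0], "delta_rot": [0, 0, 0]}]' --gripper 0.046

```text
time: 11.35
tool_pos: [0.5177, 0.1903, 0.1174]
eef_rot: [[0.0, 0.887, 0.463], [0.0, 0.463, -0.887], [-1.0, 0.0, 0.0]]
contact_force: [0.1, 0.6, 0.5]
finger_gap: 0.0458
```

Run:
```python
from h import *
import cv2,pickle
o=ctrl.get_obs();im=ctrl.snapshot("wrist");cv2.imwrite("pics/w10.png",im[:,:,::-1])
im=ctrl.snapshot("side");cv2.imwrite("pics/s10.png",cv2.resize(im[160:310,260:420,::-1],None,fx=4,fy=4))
print(o["time"],o["tool_pos"],o["contact_force"],o["finger_gap"])
```

```text
11.35 [0.517669   0.19025734 0.11743907] [0.14039351 0.64184296 0.46456221] 0.045792774617004546
```

View pics/w10.png

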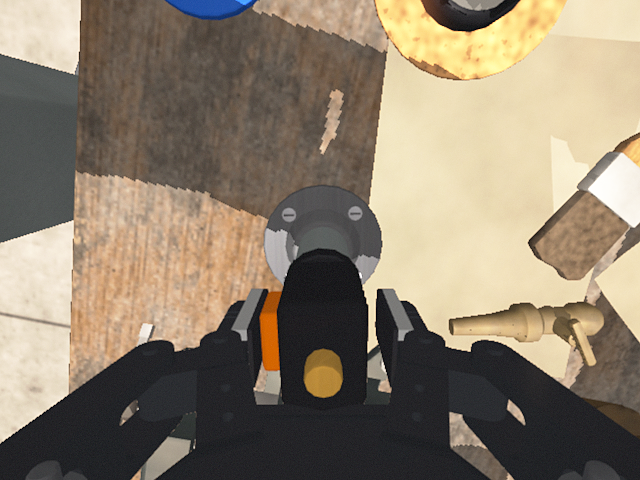

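View pics/s10.png

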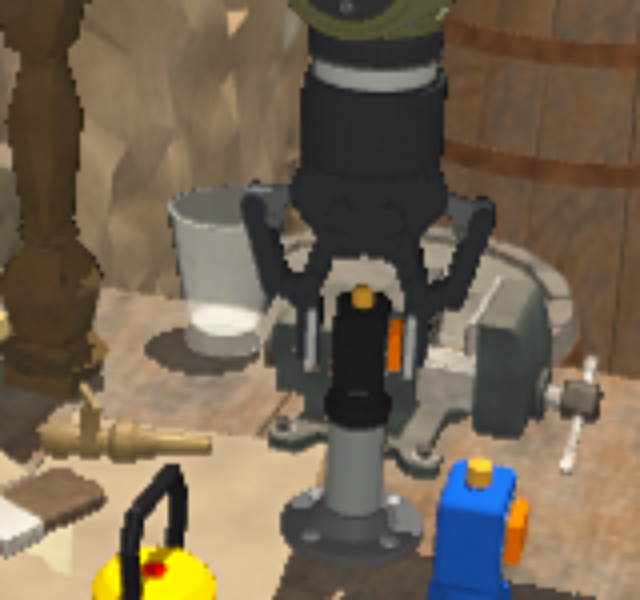

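Request:
servo_tool --commands '[{"translation": [0, 0, 0], "delta_rot": [0, 0, 0]}, {"translation": [0, 0, 0], "delta_rot": [0, 0, 0]}, {"translation": [0, 0, 0], "delta_rot": [0, 0, 0]}, {"translation": [0, 0, 0], "delta_rot": [0, 0, 0]}, {"translation": [0, 0, 0], "delta_rot": [0, 0, 0]}]' --gripper 0.02 --force 60

```text
time: 11.95
tool_pos: [0.5175, 0.1902, 0.1177]
eef_rot: [[-0.0, 0.886, 0.463], [-0.0, 0.463, -0.886], [-1.0, -0.001, 0.0]]
contact_force: [-3.1, -1.0, 6.3]
finger_gap: 0.0298
```

Request:
servo_tool --commands '[{"translation": [-0.002, 0, 0], "delta_rot": [0, 0, 0]}, {"translation": [-0.004, 0, 0], "delta_rot": [0, 0, 0]}, {"translation": [-0.005, 0, 0], "delta_rot": [0, 0, 0]}, {"translation": [-0.005, 0, 0], "delta_rot": [0, 0, 0]}, {"translation": [-0.005, 0, 0], "delta_rot": [0, 0, 0]}]'

```text
time: 12.45
tool_pos: [0.5174, 0.1901, 0.1386]
eef_rot: [[-0.001, 0.887, 0.463], [-0.0, 0.463, -0.887], [-1.0, -0.001, -0.0]]
contact_force: [0.9, -0.5, -3.8]
finger_gap: 0.0297
```

Request:
servo_tool --commands '[{"translation": [-0.006, 0, 0], "delta_rot": [0, 0, 0]}, {"translation": [-0.006, 0, 0], "delta_rot": [0, 0, 0]}, {"translation": [-0.006, 0, 0], "delta_rot": [0, 0, 0]}, {"translation": [-0.006, 0, 0], "delta_rot": [0, 0, 0]}, {"translation": [-0.006, 0, 0], "delta_rot": [0, 0, 0]}]'

```text
time: 12.95
tool_pos: [0.5174, 0.1902, 0.1687]
eef_rot: [[-0.001, 0.887, 0.463], [-0.0, 0.463, -0.887], [-1.0, -0.001, -0.0]]
contact_force: [-2.5, -1.6, -4.2]
finger_gap: 0.03
```

Request:
servo_tool --commands '[{"translation": [-0.005, 0, 0], "delta_rot": [0, 0, 0]}, {"translation": [-0.005, 0, 0], "delta_rot": [0, 0, 0]}, {"translation": [-0.005, 0, 0], "delta_rot": [0, 0, 0]}, {"translation": [-0.005, 0, 0], "delta_rot": [0, 0, 0]}, {"translation": [-0.005, 0, 0], "delta_rot": [0, 0, 0]}]'

```text
time: 13.45
tool_pos: [0.5174, 0.1902, 0.1935]
eef_rot: [[-0.001, 0.887, 0.463], [-0.0, 0.463, -0.887], [-1.0, -0.001, -0.0]]
contact_force: [-3.8, -2.0, -5.7]
finger_gap: 0.0295
```

Run:
```python
from h import *
import cv2,pickle
o=ctrl.get_obs()
im=ctrl.snapshot("side");cv2.imwrite("pics/s11.png",cv2.resize(im[120:320,250:420,::-1],None,fx=3,fy=3))
print(o["time"],o["tool_pos"],o["contact_force"],o["finger_gap"])
```

```text
13.45 [0.51742194 0.19018162 0.19347382] [-3.84859463 -2.00954759 -5.7357531 ] 0.02946381129638304
```

View pics/s11.png

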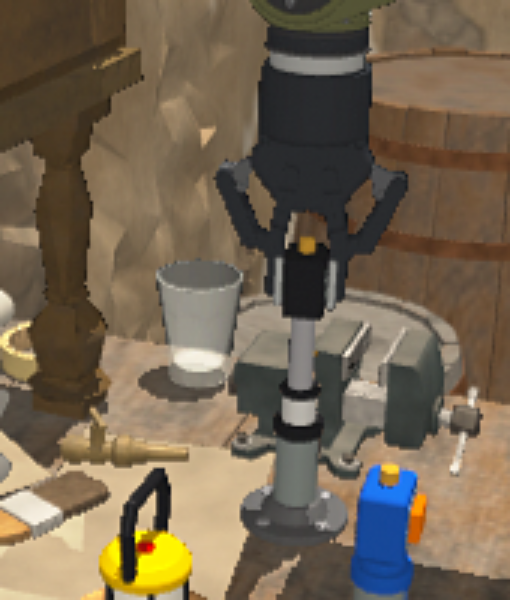

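Both sections are moving: the thin rod is fully out and the lower section is partly out. About 34 mm remain, so I'll slow down near the second stop.

Request:
servo_tool --commands '[{"translation": [-0.005, 0, 0], "delta_rot": [0, 0, 0]}, {"translation": [-0.005, 0, 0], "delta_rot": [0, 0, 0]}, {"translation": [-0.005, 0, 0], "delta_rot": [0, 0, 0]}, {"translation": [-0.005, 0, 0], "delta_rot": [0, 0, 0]}, {"translation": [-0.005, 0, 0], "delta_rot": [0, 0, 0]}]'

```text
time: 14.0
tool_pos: [0.5175, 0.1902, 0.2187]
eef_rot: [[-0.0, 0.887, 0.463], [-0.0, 0.463, -0.887], [-1.0, -0.0, -0.0]]
contact_force: [-4.9, -2.9, -5.3]
finger_gap: 0.0299
```

Request:
servo_tool --commands '[{"translation": [-0.002, 0, 0], "delta_rot": [0, 0, 0]}, {"translation": [-0.002, 0, 0], "delta_rot": [0, 0, 0]}, {"translation": [-0.001, 0, 0], "delta_rot": [0, 0, 0]}, {"translation": [-0.001, 0, 0], "delta_rot": [0, 0, 0]}, {"translation": [-0.001, 0, 0], "delta_rot": [0, 0, 0]}]'

```text
time: 14.5
tool_pos: [0.5175, 0.1902, 0.2256]
eef_rot: [[-0.0, 0.887, 0.463], [-0.0, 0.463, -0.887], [-1.0, -0.0, -0.0]]
contact_force: [-4.7, -3.0, -5.5]
finger_gap: 0.0294
```

Request:
servo_tool --commands '[{"translation": [-0.001, 0, 0], "delta_rot": [0, 0, 0]}, {"translation": [-0.0005, 0, 0], "delta_rot": [0, 0, 0]}, {"translation": [-0.0005, 0, 0], "delta_rot": [0, 0, 0]}, {"translation": [0, 0, 0], "delta_rot": [0, 0, 0]}, {"translation": [0, 0, 0], "delta_rot": [0, 0, 0]}]'

```text
time: 15.0
tool_pos: [0.5175, 0.1902, 0.2276]
eef_rot: [[-0.0, 0.887, 0.463], [-0.0, 0.463, -0.887], [-1.0, -0.0, -0.0]]
contact_force: [-5.0, -2.1, -4.2]
finger_gap: 0.0299
```

Request:
servo_tool --commands '[{"translation": [-0.0005, 0, 0], "delta_rot": [0, 0, 0]}, {"translation": [-0.0005, 0, 0], "delta_rot": [0, 0, 0]}, {"translation": [0, 0, 0], "delta_rot": [0, 0, 0]}, {"translation": [0, 0, 0], "delta_rot": [0, 0, 0]}, {"translation": [0, 0, 0], "delta_rot": [0, 0, 0]}]'

```text
time: 15.5
tool_pos: [0.5174, 0.1902, 0.228]
eef_rot: [[-0.001, 0.887, 0.463], [-0.0, 0.463, -0.887], [-1.0, -0.001, -0.0]]
contact_force: [-3.6, -2.2, -13.5]
finger_gap: 0.03
```

Request:
servo_tool --commands '[{"translation": [-0.0004, 0, 0], "delta_rot": [0, 0, 0]}, {"translation": [0, 0, 0], "delta_rot": [0, 0, 0]}, {"translation": [0, 0, 0], "delta_rot": [0, 0, 0]}, {"translation": [0, 0, 0], "delta_rot": [0, 0, 0]}, {"translation": [0, 0, 0], "delta_rot": [0, 0, 0]}]'

```text
time: 16.0
tool_pos: [0.5174, 0.1902, 0.2281]
eef_rot: [[-0.001, 0.887, 0.463], [-0.0, 0.463, -0.887], [-1.0, -0.001, -0.0]]
contact_force: [-2.8, -2.2, -23.7]
finger_gap: 0.0293
```

Request:
servo_tool --commands '[{"translation": [0, 0, 0], "delta_rot": [0, 0, 0]}, {"translation": [0, 0, 0], "delta_rot": [0, 0, 0]}, {"translation": [0, 0, 0], "delta_rot": [0, 0, 0]}, {"translation": [0, 0, 0], "delta_rot": [0, 0, 0]}, {"translation": [0, 0, 0], "delta_rot": [0, 0, 0]}]'

```text
time: 16.5
tool_pos: [0.5174, 0.1902, 0.2281]
eef_rot: [[-0.001, 0.887, 0.463], [-0.0, 0.463, -0.887], [-1.0, -0.001, -0.0]]
contact_force: [-2.5, -1.9, -26.5]
finger_gap: 0.0298
```

Run:
```python
from h import *
import cv2,pickle
im=ctrl.snapshot("side");cv2.imwrite("pics/s12.png",cv2.resize(im[120:370,210:420,::-1],None,fx=2.4,fy=2.4))
o=ctrl.get_obs();im=ctrl.snapshot("wrist");cv2.imwrite("pics/w12.png",im[:,:,::-1])
print(o["time"],o["tool_pos"],o["contact_force"],o["finger_gap"])
```

```text
16.55 [0.51737407 0.1901767  0.22809714] [ -3.18622696  -1.87293341 -25.70359789] 0.029970289674118952
```

View pics/s12.png

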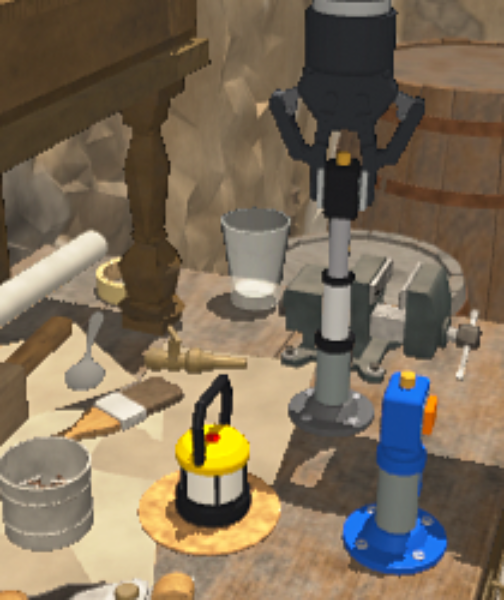

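View pics/w12.png

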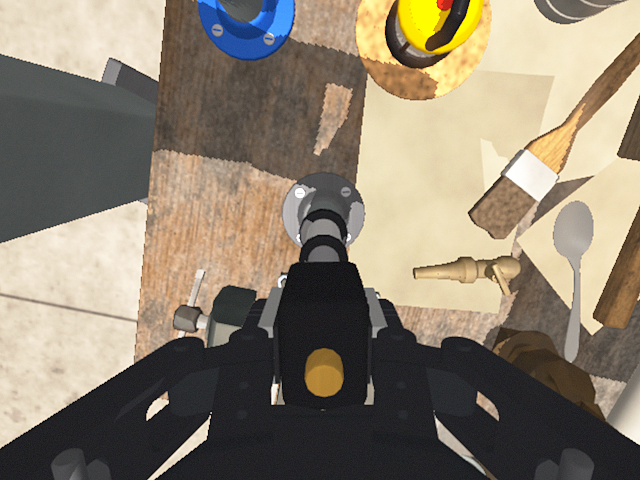

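```bash
python3 -c "
from rig import ctrl
print(ctrl.job_done());o=ctrl.get_obs();print(o['time'],o['tool_pos'],o['contact_force'],o['finger_gap'])"
```

```text
the job is handed in; nothing more can be done
None
the job is handed in; nothing more can be done
```

The lamp is on the cork mat and the stand's mast is at its second stop, still held in the gripper. I handed the job in at about 16.6 s; the interface gives no verdict.

- **Lamp:** I lifted it by its handle off the stand, set it down on the mat and let go. The pictures show it upright, near the middle of the mat and wholly on it.
- **Stand:** I pinched the black stand's grip head with the button squeezed in and drew it straight up. The gripper read an opening of about 30 mm, against 31.5 mm expected. It read about 2 mm low on the 10 mm handle bar too, so I took the button as fully in.
- **Second stop:** The head rose 110.4 mm against the nominal 110 mm. The pull then climbed from about 6 N to about 26 N and held there, which means the mast is against the stop. The last side picture shows both sections out.
- **Everything else:** The blue look-alike stand and the other things in view look unmoved. I compared the pictures by eye and did not measure them.

No check failed or disagreed.

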